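Seat a square-footed spindle in the bench drive

TASK

Take the steel spindle out of the white storage block and fit it into the small bench drive: set its square foot down through the round mouth onto the spring-loaded coupling inside, keep a light pressure on it while you turn it until the foot drops into the coupling's square hole, stop turning as soon as it does, then slide it down until its collar sits flat on the mouth and let go. The coupling's angle cannot be known beforehand, so find it by feel, and neither press hard nor twist the coupling round with it (a kilo of push is plenty; a contact force of 25 N does damage). Leave the other things on the bench where they are.

Things in the scene. Friction and masses are not known exactly. Their poses are not given: they have to be found in the camera images.
- spindle_mid (a point): Loose steel spindle, 0.22 kg, 100 mm tall, upright in the storage block; point on its axis, half-way up. Square grip head 22 x 22 mm from 14 to 50 mm above this point (grasp its middle, 32 mm above); round neck 16 mm wide below it; round collar 36 mm wide, 8 mm thick, its underside 10 mm below this point. z up along the axis, x and y square to the flats of head and foot alike.
- spindle_tip (a point): Centre of the tip of the spindle's foot, 50 mm below its mid point. The foot is square, 14 x 14 mm, 40 mm long from tip to collar; the edges of its end are chamfered by 0.5 mm. It fits the coupling at every quarter turn.
- drive_mouth (a point): Centre of the drive's round mouth, 23 mm wide, in the top face of its steel bush (54 x 54 x 10 mm), 70 mm above the worktop; z up. With the spindle fully home its collar rests on the bush and its mid point is 10 mm above this point, its foot's tip 40 mm below. The axes here show the housing's yaw, not the coupling's.
- drive_coupling (a point): On the mouth's axis, 15 mm below it: top of the steel coupling plate, 12 mm thick, square hole 15.6 x 15.6 mm, free space below. Its angle is new each time and unmeasured (the point's axes do not show it); stiff (0.25 N m), it stays put under a lightly pressed foot; forcing it round breaks the force limit. The foot enters within about 7 degrees of the right angle, so a slow quarter turn always passes one.
- drive: Bench drive, fixed: grey housing 110 x 110 x 60 mm on a dark foot plate, black motor stub on its +x side to 95 mm from the axis; origin under its centre. The coupling plate inside is sprung: it yields from about 4 N, 2 mm per further newton, and stops hard after 14 mm (11 N). When the foot fits, the plate springs up round it and the push falls away to nearly nothing.
- rack: White storage block, fixed, 70 x 130 x 50 mm tall, origin at the centre of its underside; two round holes 24 mm wide, 44 mm deep, at y = +30 and -30 mm in its own frame. The spindle stands in the +y hole, collar on the block's top, foot tip 10 mm above the worktop; a vial stands in the other, its top 9 mm above the block.
- vial: Bystander: small clear vial with a white cap, 20 mm wide, 53 mm tall, in the block's other hole; origin at its underside.
- milled_part: Bystander: milled aluminium part 34 x 52 x 22 mm, lying on the worktop; origin at its underside.
- petri_dish: Bystander: clear round dish 90 mm wide, 15 mm tall; origin at its underside.
- shaft_adapter: Bystander: steel shaft coupling standing on its flange, 37 mm wide, 148 mm tall with a thin round stem; not the spindle; origin at its underside.
- mini_beaker: Bystander: small clear beaker 42 mm wide, 46 mm tall; origin at its underside.
Mind the look-alikes: they are no part of the job. What is shaped like the drive but red is not meant.

How it is judged:
By the outcome, as a careful person would: the job done as asked, in the order asked, and still so for the second after the job is handed in, with the robot touching nothing.
It also fails if it takes over 64 s, if anything falls off the work surface, if the arm or the gripper's body presses on something with over 40 N, if the wrist force passes 120 N, or if a joint passes its speed limit or range.

ROBOT

A 6-joint arm with a two-finger parallel gripper is mounted at the origin on a cart in front of the work surface, level with it; the furniture and walls round the work are solid. World frame = base frame: x ahead of the robot, y to its left, z up, the work surface at z = 0. Lengths are in m, angles in rad, forces in N, time in s.
With the tool pointing down it reaches from about 0.425 to 0.95 m from the base axis. Payload 3.5 kg.
Tool frame: the origin (TCP) lies at the very end of the fingers, on their centre line; the grasp point (between the pads) lies behind it (ctrl.grasp_offset is the z of the grasp point in the tool frame, in m); z points along the fingers, x is the direction in which the jaws open and shut, and the axes are right-handed (so a half turn about z gives the same grasp; the last joint's range is limited). The gripper opens to 85 mm and grips with 20 to 120 N. Pads are 22 mm wide; open, the fingers measure 114 mm over their backs; the gripper's body (76 mm by 85 mm) begins 54 mm behind the grasp point. The pads swing forward as they close: fully open they stand 13 mm farther back than shut.
Start: joints at [1.023, 0.286, 1.577, -0, 1.279, -0.15], TCP at [0.261, 0.622, 0.231] pointing down, gripper open.
Joint ranges: [-2.77, 2.77], [-0.9, 2.22], [0.21, 2.48], [-1.53, 4.67], [0.24, 2.81], [-2.84, 2.84]. Speed limits (rad/s): [2.79, 2.79, 3.14, 3.14, 3.14, 3.14].

INTERFACE

Orientations are given as a unit quaternion [x, y, z, w].
In Python, from plant import ctrl gives the robot as it stands.
- The arm moves only by the shell command python3 -m jog 'ROWS' [FORCE]. ROWS is JSON, a list of rows, each an object with "grip": the closure, from 0 (fully open) to 1 (shut); "xyz": the shift along the tool's x, y, z in m, a list of three; "dr": the turn, a rotation vector about the tool's x, y, z in rad, a list of three. A call has 1 to 12 rows; each row is the pose to reach, as a shift and turn from the pose commanded when the call began, along the tool's axes at that moment; what a row does not reach only later rows make up. A row lasts 1/12 s, in which the tool goes at most 41.7 mm and 7.16 degrees, less where a joint would pass 70% of its speed; a pose out of reach is approached as far as the arm can. A call with a gripper value outside its range is refused whole. The fingers move at their own pace and stop on an object; FORCE is the grip in N (left out, the last holds). Time passes only in rows, so rows that repeat a pose let the fingers close. It gives the time, the measured TCP pose, the force and the opening at its end, in the units of the state.
- ctrl.get_state(): the state, without advancing time (a new reading comes with each control period).
- ctrl.read_camera(name): name is "side" or "top" or "wrist"; returns the picture (384x512x3 uint8, red, green, blue); there is no depth.
- ctrl.get_calibration(name): a dict with "mtx" (3x3 intrinsics, pixels), "R" (3x3) and "t" (3): a world point X has camera coordinates R X + t; the wrist camera has in their place "hand_eye" (4x4, takes a point from camera to tool coordinates, whose origin is the TCP and whose axes are the tool frame's). Camera axes: x right, y down, z forward; pixel columns grow to the right and rows downward; lengths in m; the calibration is good to about 2 mm. The wrist camera is an equidistant fisheye: a pixel r from the principal point sees the ray r / f radians off the axis. A picture is of the moment at which its call begins: read the wrist's pose just before it. get_calibration takes no time and is no camera call.
- ctrl.sign_off(): hands the job in, once; it reports no verdict.
The state is a dict: "time": time; "qpos": joint angles; "dq": joint speeds; "joint_efforts": joint torques, N m; "eef_pos": TCP position; "tcp_rot": TCP orientation; "contact_force": force on the tool from outside, world axes, zero at the start; "wrist_torque": the same for the moment, N m; "opening": opening from 0.0 (shut) to 1.0 (fully open).
Only numpy, scipy, OpenCV 4.12 (cv2) and the standard library are available. Lean on these libraries where they do the work, as an engineer would, in place of code of your own. Each camera call takes 0.05 s, during which the arm holds its last target.

## Working session

There is one attempt and no reset: what is moved stays moved. The work goes in short steps, Python scripts to look and compute and a shell command to move; the robot and the scene stay as the last step left them, time stands still between calls to the robot, and variables do not carry over. Pictures are saved under pics/ and viewed, and the job is handed in when it is done.

```bash
ls; mkdir -p pics
python3 - <<'E'
from plant import ctrl
import cv2,numpy as np
s=ctrl.get_state(); print(s); print(ctrl.grasp_offset)
for n in ["side","top","wrist"]:
    im=ctrl.read_camera(n); cv2.imwrite(f"pics/{n}0.png",im[:,:,::-1]); 
    c=ctrl.get_calibration(n); print(n,{k:np.round(v,4).tolist() for k,v in c.items()})
E
```

```text
pics
{'time': 0.0, 'qpos': array([ 1.02296587e+00,  2.87173126e-01,  1.57815984e+00,  2.15593607e-05,
        1.27859252e+00, -1.50000043e-01]), 'dq': array([-2.92596035e-05,  2.96821755e-04,  7.15792546e-04,  3.59414246e-04,
       -2.29441789e-03,  1.35948771e-03]), 'joint_efforts': array([ 8.76889976e-05, -4.05957699e+01, -2.92638570e+01, -8.91631430e-05,
        5.60696237e-03, -9.05798103e-07]), 'eef_pos': array([0.26113503, 0.62173988, 0.22995149]), 'tcp_rot': array([ 8.32893439e-01,  5.53432162e-01, -1.06141917e-03,  4.83755827e-04]), 'contact_force': array([0.36779913, 0.36030272, 0.03180086]), 'wrist_torque': array([-0.00851893,  0.02894935,  0.00535298]), 'opening': 0.9946577522483478}
-0.0187
side {'mtx': [[456.8445, 0.0, 253.1935], [0.0, 456.8445, 190.9018], [0.0, 0.0, 1.0]], 'R': [[0.8152, -0.5789, -0.0168], [-0.2945, -0.3894, -0.8727], [0.4986, 0.7164, -0.488]], 't': [-0.4672, 0.2365, 0.9403]}
top {'mtx': [[466.2747, 0.0, 254.4353], [0.0, 466.2747, 192.8425], [0.0, 0.0, 1.0]], 'R': [[-0.0014, -0.9999, 0.0144], [-0.9882, -0.0009, -0.153], [0.153, -0.0145, -0.9881]], 't': [0.0133, 0.5948, 1.1517]}
wrist {'mtx': [[297.3186, 0.0, 250.2148], [0.0, 297.3186, 195.225], [0.0, 0.0, 1.0]], 'hand_eye': [[1.0, 0.0004, 0.0008, 0.0001], [-0.0006, 0.9497, 0.313, -0.0802], [-0.0007, -0.313, 0.9497, -0.1426], [0.0, 0.0, 0.0, 1.0]]}
```

View pics/side0.png

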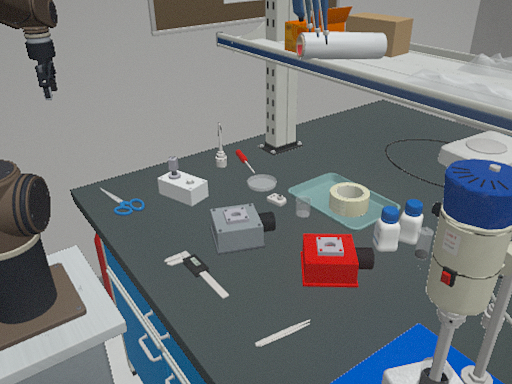

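View pics/top0.png

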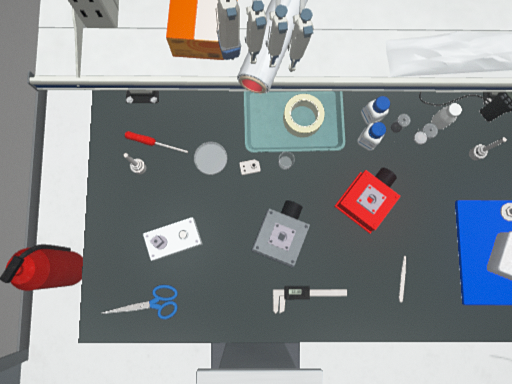

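View pics/wrist0.png

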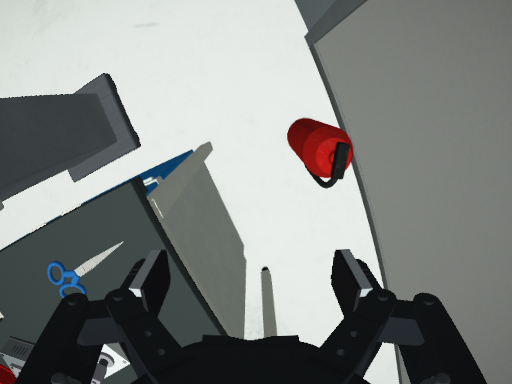

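Top-view candidates for the spindle are:
- the square-headed piece in the white block, (158,240) top and (173,167) side
- the thin-stemed shaft adapter at (135,162), which is not the spindle
- the stemmed object at (480,150), which is not the spindle
- the vial at (183,235), which is not the spindle

For the drive, the grey one is at (281,236), and the red one at (369,199) is not meant. I choose the piece in the block and the grey drive, and check both in close crops.

Run:
```python
import cv2,numpy as np
t=cv2.imread("pics/top0.png"); s=cv2.imread("pics/side0.png")
a=cv2.resize(t[205:275,135:315],None,fx=4.4,fy=4.4,interpolation=cv2.INTER_CUBIC)
b=cv2.resize(s[145:255,150:280],None,fx=5,fy=5,interpolation=cv2.INTER_CUBIC)
cv2.imwrite("pics/c_top.png",a);cv2.imwrite("pics/c_side.png",b)
```

```text
(no output)
```

View pics/c_top.png

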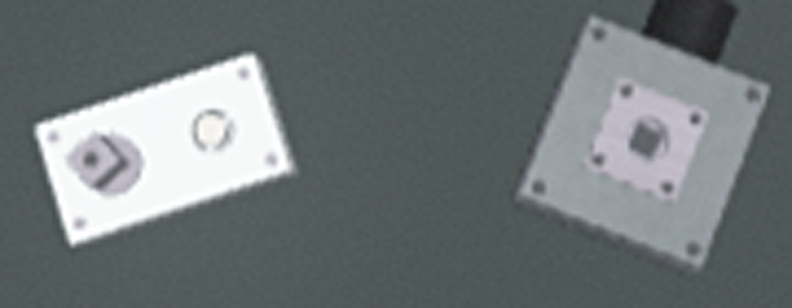

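View pics/c_side.png

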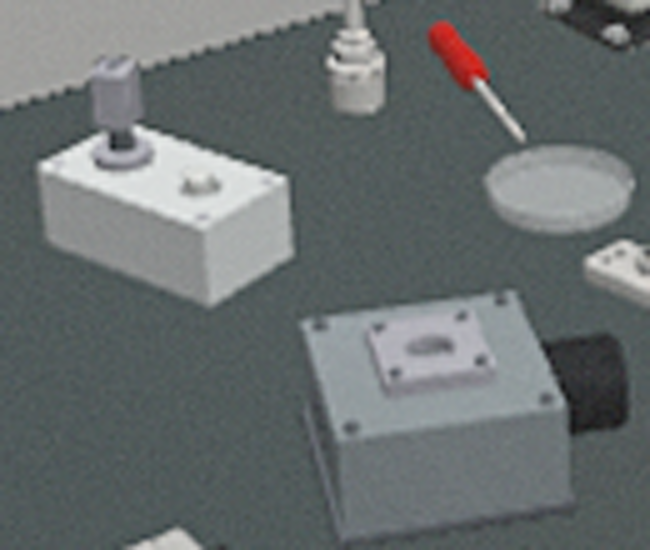

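The crops confirm it. The grey square head with a collar stands in the block's left hole, and the vial cap is in the other hole. The grey drive has its bush and motor stub, with a mouth at about (281,237). Next I get rough positions.

```bash
cat > h.py <<'E'
import cv2,numpy as np
from plant import ctrl
from scipy.spatial.transform import Rotation as Rn
def fixed(n):
    c=ctrl.get_calibration(n); return np.array(c["mtx"]),np.array(c["R"]),np.array(c["t"])
def ray(n,uv,pose=None):
    uv=np.atleast_2d(np.float64(uv)); c=ctrl.get_calibration(n); K=np.array(c["mtx"])
    d=np.c_[(uv[:,0]-K[0,2])/K[0,0],(uv[:,1]-K[1,2])/K[1,1]]
    if n!="wrist":
        R=np.array(c["R"]);t=np.array(c["t"]); return -R.T@t,(np.c_[d,np.ones(len(d))]@R)
    r=np.linalg.norm(d,axis=1); k=np.sinc(r/np.pi) # sin r / r
    v=np.c_[d*k[:,None],np.cos(r)]
    H=np.array(c["hand_eye"]); Rt=Rn.from_quat(pose[1]).as_matrix(); p=np.array(pose[0])
    return p+Rt@H[:3,3], v@H[:3,:3].T@Rt.T
def onplane(n,uv,z,pose=None):
    o,v=ray(n,uv,pose); return o+v*((z-o[2])/v[:,2])[:,None]
def proj(n,X,pose=None):
    X=np.atleast_2d(np.float64(X)); c=ctrl.get_calibration(n); K=np.array(c["mtx"])
    if n!="wrist":
        q=X@np.array(c["R"]).T+np.array(c["t"]); q=q/q[:,2:]; return q[:,:2]*[K[0,0],K[1,1]]+[K[0,2],K[1,2]]
    H=np.array(c["hand_eye"]); Rt=Rn.from_quat(pose[1]).as_matrix()
    q=((X-pose[0])@Rt-H[:3,3])@H[:3,:3]
    th=np.arctan2(np.linalg.norm(q[:,:2],axis=1),q[:,2]); u=q[:,:2]/np.linalg.norm(q[:,:2],axis=1)[:,None]
    return u*th[:,None]*[K[0,0],K[1,1]]+[K[0,2],K[1,2]]
def snap(n,f):
    s=ctrl.get_state(); pose=(s["eef_pos"].tolist(),s["tcp_rot"].tolist())
    im=ctrl.read_camera(n)[:,:,::-1].copy(); cv2.imwrite(f"pics/{f}.png",im); 
    import json; json.dump(pose,open(f"pics/{f}.json","w")); return im,pose
def load(f):
    import json; return cv2.imread(f"pics/{f}.png"),json.load(open(f"pics/{f}.json"))
def goal(xyz,jawyaw,tool_ref=None):
    """tool-frame shift & turn from current measured pose to TCP xyz pointing down, jaw x axis at jawyaw"""
    s=ctrl.get_state(); R=Rn.from_quat(s["tcp_rot"]); p=s["eef_pos"]
    x=np.array([np.cos(jawyaw),np.sin(jawyaw),0]); z=np.array([0,0,-1.]); y=np.cross(z,x)
    G=Rn.from_matrix(np.c_[x,y,z])
    return R.inv().apply(np.array(xyz)-p),(R.inv()*G).as_rotvec()
E
python3 - <<'E'
from h import *
t=cv2.imread("pics/top0.png")
r=t[205:275,135:225].astype(int)
m=(r.min(2)>215).astype(np.uint8)
m=cv2.morphologyEx(m,cv2.MORPH_CLOSE,np.ones((9,9)))
c=max(cv2.findContours(m,0,1)[0],key=cv2.contourArea)+[135,205]
b=cv2.boxPoints(cv2.minAreaRect(c)); P=onplane("top",b,.05); print("rack",b.tolist(),P.round(4).tolist(),P.mean(0), [np.linalg.norm(P[i]-P[i-1]) for i in range(4)])
# bush corners / mouth from crop px
for z,uv in [(.07,[[135+648/4.4,205+138/4.4]]),(.06,[[135+590/4.4,205+17/4.4],[135+768/4.4,205+90/4.4],[135+697/4.4,205+268/4.4],[135+517/4.4,205+196/4.4]]),(.11+.037,[[135+92/4.4,205+158/4.4]]),(.05,[[135+105/4.4,205+163/4.4]])]:
    P=onplane("top",uv,z);print(P.round(4).tolist(),P.mean(0).round(4))
E
```

```text
rack [[142.1999969482422, 233.60000610351562], [191.6999969482422, 217.10000610351562], [200.40000915527344, 243.20001220703125], [150.90000915527344, 259.70001220703125]] [[0.4901, 0.2957, 0.05], [0.5318, 0.1722, 0.05], [0.466, 0.1491, 0.05], [0.4251, 0.2718, 0.05]] [0.47823358 0.22221843 0.05      ] [np.float64(0.06929229788633347), np.float64(0.13034260804340972), np.float64(0.06974969085153936), np.float64(0.1292818760258869)]
[[0.4818, -0.0554, 0.07]] [ 0.4818 -0.0554  0.07  ]
[[0.5517, -0.0236, 0.06], [0.5097, -0.1251, 0.06], [0.4093, -0.0831, 0.06], [0.4497, 0.0184, 0.06]] [ 0.4801 -0.0534  0.06  ]
[[0.4668, 0.2418, 0.147]] [0.4668 0.2418 0.147 ]
[[0.4689, 0.2533, 0.05]] [0.4689 0.2533 0.05  ]
```

Run:
```python
from h import *
print(goal([.469,.251,.20],np.radians(30)))
```

```text
(array([-0.26134113,  0.33525457,  0.03064215]), array([3.35250775e-04, 1.85602016e-03, 6.49408296e-01]))
```

```bash
python3 -m jog '[{"grip":0,"xyz":[-0.0653,0.0838,0.0077],"dr":[0,0,0.16]},{"grip":0,"xyz":[-0.1307,0.1676,0.0153],"dr":[0,0,0.32]},{"grip":0,"xyz":[-0.261,0.335,0.0306],"dr":[0,0.002,0.65]},{"grip":0,"xyz":[-0.261,0.335,0.0306],"dr":[0,0.002,0.65]},{"grip":0,"xyz":[-0.261,0.335,0.0306],"dr":[0,0.002,0.65]},{"grip":0,"xyz":[-0.261,0.335,0.0306],"dr":[0,0.002,0.65]},{"grip":0,"xyz":[-0.261,0.335,0.0306],"dr":[0,0.002,0.65]},{"grip":0,"xyz":[-0.261,0.335,0.0306],"dr":[0,0.002,0.65]},{"grip":0,"xyz":[-0.261,0.335,0.0306],"dr":[0,0.002,0.65]},{"grip":0,"xyz":[-0.261,0.335,0.0306],"dr":[0,0.002,0.65]},{"grip":0,"xyz":[-0.261,0.335,0.0306],"dr":[0,0.002,0.65]},{"grip":0,"xyz":[-0.261,0.335,0.0306],"dr":[0,0.002,0.65]}]'
python3 -m jog '[{"grip":0,"xyz":[0,0,0],"dr":[0,0,0]},{"grip":0,"xyz":[0,0,0],"dr":[0,0,0]}]'
python3 - <<'E'
from h import *
im,p=snap("wrist","w1"); print(p,goal([.469,.251,.20],np.radians(30)))
print(proj("wrist",[[.469,.251,.11],[.469,.251,.05]],p))
E
```

```text
time: 1.15
eef_pos: [0.4701, 0.2495, 0.2002]
tcp_rot: [0.967, 0.256, 0.0, -0.0]
contact_force: [0.9, -0.3, -0.4]
opening: 1.0
time: 1.32
eef_pos: [0.4685, 0.2529, 0.2006]
tcp_rot: [0.966, 0.259, 0.001, -0.001]
contact_force: [0.2, 0.0, 0.6]
opening: 1.0
([0.46854372628688884, 0.2529370546029701, 0.20063588313161845], [0.965865774605988, 0.2590409873275102, 0.0006204654182384965, -0.0008290668419273031]) (array([-0.00063182,  0.00219713,  0.00071883]), array([-0.00109089, -0.00177242,  0.00124775]))
[[248.91252127 201.58278149]
 [249.0871011  182.12532075]]
```

View pics/w1.png

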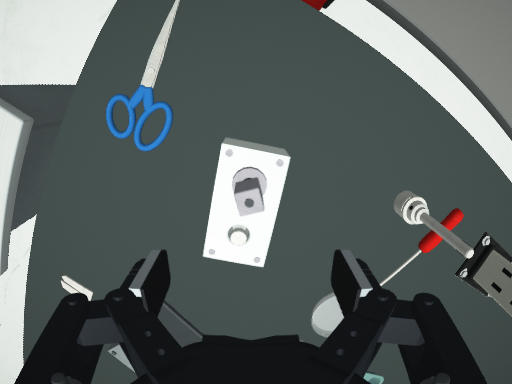

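Run:
```python
from h import *
im,p=load("w1")
cv2.imwrite("pics/c_w1.png",cv2.resize(im[155:255,195:300],None,fx=6,fy=6,interpolation=cv2.INTER_CUBIC)[:600])
```

```text
(no output)
```

View pics/c_w1.png

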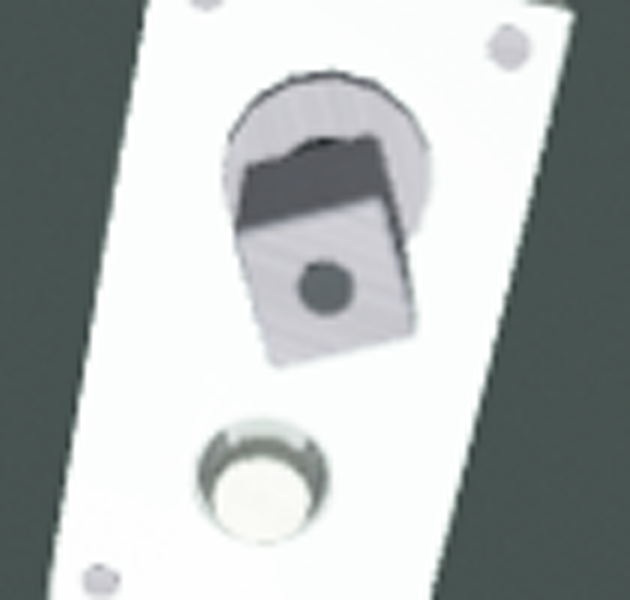

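The crop shows the head's top face with corners at crop (237,232), (383,195), (415,330) and (272,367), and its centre dot at (326,287).

Run:
```python
from h import *
im,p=load("w1")
c=np.array([[237,232],[383,195],[415,330],[272,367],[326,287]])
uv=(c+.5)/6-.5+[195,155]
P=onplane("wrist",uv,.11,p); print(P.round(4).tolist(), P[:4].mean(0))
for i in range(4):
    d=P[(i+1)%4,:2]-P[i,:2]; print(np.linalg.norm(d),np.degrees(np.arctan2(d[1],d[0])))
# collar
cc=np.array([[328,168]]); print(onplane("wrist",(cc+.5)/6-.5+[195,155],.058,p))
```

```text
[[0.4548, 0.2512, 0.11], [0.4694, 0.2658, 0.11], [0.4834, 0.2511, 0.11], [0.4688, 0.2362, 0.11], [0.4694, 0.2504, 0.11]] [0.46908608 0.2510513  0.11      ]
0.020711657255378532 44.8731097313626
0.020263265611559795 -46.646743685663054
0.02085656097023392 -134.41734738370425
0.020525707019946462 132.972494252857
[[0.46827477 0.25262001 0.058     ]]
```

Run:
```python
from h import *
print(goal([.4691,.2508,.073],np.radians(44.2)))
```

```text
(array([-0.00087068,  0.00255872,  0.12771829]), array([-0.00086565, -0.00189847, -0.24658891]))
```

```bash
python3 -m jog '[{"grip":0,"xyz":[-0.0009,0.0026,0],"dr":[-0.001,-0.002,-0.12]},{"grip":0,"xyz":[-0.0009,0.0026,0.02],"dr":[-0.001,-0.002,-0.247]},{"grip":0,"xyz":[-0.0009,0.0026,0.045],"dr":[-0.001,-0.002,-0.247]},{"grip":0,"xyz":[-0.0009,0.0026,0.07],"dr":[-0.001,-0.002,-0.247]},{"grip":0,"xyz":[-0.0009,0.0026,0.07],"dr":[-0.001,-0.002,-0.247]},{"grip":0,"xyz":[-0.0009,0.0026,0.07],"dr":[-0.001,-0.002,-0.247]},{"grip":0,"xyz":[-0.0009,0.0026,0.07],"dr":[-0.001,-0.002,-0.247]}]'
python3 - <<'E'
from h import *
print(goal([.4691,.2508,.073],np.radians(44.2)))
im,p=snap("wrist","w2"); 
cv2.imwrite("pics/c_w2.png",cv2.resize(im[150:330,150:350],None,fx=3,fy=3,interpolation=cv2.INTER_CUBIC))
E
```

```text
time: 1.95
eef_pos: [0.4702, 0.2504, 0.1321]
tcp_rot: [0.926, 0.376, 0.001, 0.0]
contact_force: [0.2, -0.7, 0.5]
opening: 0.997
(array([-0.00062186, -0.0010976 ,  0.05910086]), array([ 0.00136206, -0.0015386 ,  0.00015072]))
```

View pics/c_w2.png

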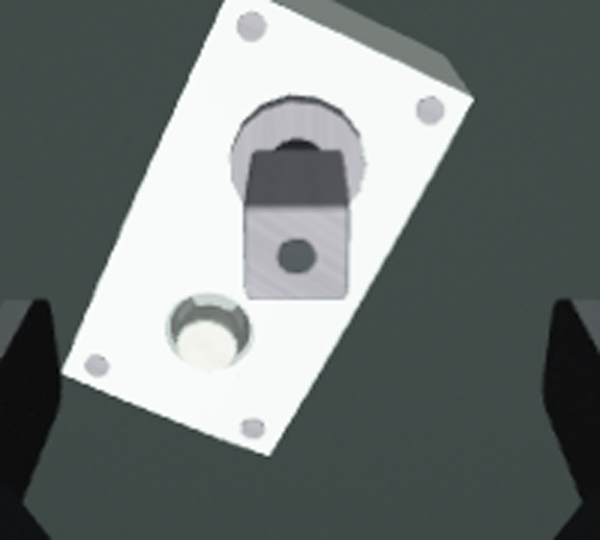

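The head is square to the jaws, with its dot at crop (297,257). Next I descend and grip.

```bash
python3 - <<'E'
from h import *
im,p=load("w2"); print(onplane("wrist",[[150+297.5/3-.5,150+257.5/3-.5]],.11,p))
E
python3 -m jog '[{"grip":0,"xyz":[-0.0006,-0.001,0.015],"dr":[0.001,-0.001,0]},{"grip":0,"xyz":[-0.0006,-0.001,0.035],"dr":[0.001,-0.001,0]},{"grip":0,"xyz":[-0.0006,-0.001,0.05],"dr":[0.001,-0.001,0]},{"grip":0,"xyz":[-0.0006,-0.001,0.059],"dr":[0.001,-0.001,0]},{"grip":0,"xyz":[-0.0006,-0.001,0.059],"dr":[0.001,-0.001,0]},{"grip":0,"xyz":[-0.0006,-0.001,0.059],"dr":[0.001,-0.001,0]}]'
python3 - <<'E'
from h import *
print(goal([.4691,.2508,.073],np.radians(44.2)))
E
```

```text
[[0.46971793 0.25010079 0.11      ]]
time: 2.5
eef_pos: [0.4693, 0.2499, 0.0727]
tcp_rot: [0.927, 0.376, 0.0, 0.0]
contact_force: [0.8, 0.5, 0.4]
opening: 1.0
(array([ 0.00047753, -0.00083131, -0.00028278]), array([ 1.73994057e-04, -3.11259490e-05, -1.32892208e-03]))
```

```bash
python3 -m jog '[{"grip":0.3,"xyz":[0,0,0],"dr":[0,0,0]},{"grip":0.5,"xyz":[0,0,0],"dr":[0,0,0]},{"grip":0.7,"xyz":[0,0,0],"dr":[0,0,0]},{"grip":1,"xyz":[0,0,0],"dr":[0,0,0]},{"grip":1,"xyz":[0,0,0],"dr":[0,0,0]},{"grip":1,"xyz":[0,0,0],"dr":[0,0,0]},{"grip":1,"xyz":[0,0,0],"dr":[0,0,0]},{"grip":1,"xyz":[0,0,0],"dr":[0,0,0]},{"grip":1,"xyz":[0,0,0],"dr":[0,0,0]}]' 70
python3 - <<'E'
from h import *
s=ctrl.get_state();print(s["eef_pos"],s["contact_force"],s["wrist_torque"],s["opening"])
E
```

```text
time: 3.25
eef_pos: [0.4691, 0.2497, 0.0722]
tcp_rot: [0.927, 0.376, -0.0, 0.0]
contact_force: [0.4, 0.5, 3.8]
opening: 0.247
[0.46914986 0.24971949 0.07224741] [0.41311642 0.54546231 3.84545336] [-0.02474659  0.02114377 -0.01685639] 0.2474560366581934
```

Gripped, with the opening at 0.247, about 22 mm. I lift 0.11 m straight up.

```bash
python3 -m jog '[{"grip":1,"xyz":[0,0,-0.008],"dr":[0,0,0]},{"grip":1,"xyz":[0,0,-0.025],"dr":[0,0,0]},{"grip":1,"xyz":[0,0,-0.05],"dr":[0,0,0]},{"grip":1,"xyz":[0,0,-0.08],"dr":[0,0,0]},{"grip":1,"xyz":[0,0,-0.1],"dr":[0,0,0]},{"grip":1,"xyz":[0,0,-0.11],"dr":[0,0,0]},{"grip":1,"xyz":[0,0,-0.11],"dr":[0,0,0]},{"grip":1,"xyz":[0,0,-0.11],"dr":[0,0,0]},{"grip":1,"xyz":[0,0,-0.11],"dr":[0,0,0]}]'
python3 - <<'E'
from h import *
s=ctrl.get_state();print(s["eef_pos"],s["contact_force"],s["wrist_torque"],s["opening"])
im,p=snap("wrist","w3"); 
# hover: mouth seen clear; TCP displaced
print(goal([.4815,-.0545,.182],np.radians(44.2)))
E
```

```text
time: 4.0
eef_pos: [0.4673, 0.2492, 0.1794]
tcp_rot: [0.927, 0.376, -0.003, -0.0]
contact_force: [0.6, -0.3, -3.2]
opening: 0.25
[0.46733806 0.24916858 0.17935736] [ 0.56621207 -0.34799818 -3.1963687 ] [0.04679411 0.06420642 0.01975513] 0.24961490216603177
(array([-0.20117211,  0.22787677, -0.00232648]), array([-0.00254225,  0.0053653 , -0.00149125]))
```

View pics/w3.png

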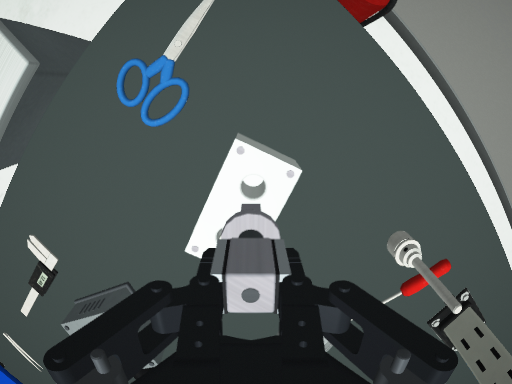

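The spindle is held, with the foot visible past the collar near (252,207). I move so that the mouth comes into clear view ahead of it.

```bash
python3 -m jog '[{"grip":1,"xyz":[-0.010,0.014,0],"dr":[0,0,0]},{"grip":1,"xyz":[-0.03,0.042,0],"dr":[0,0,0]},{"grip":1,"xyz":[-0.05,0.07,0],"dr":[0,0,0]},{"grip":1,"xyz":[-0.07,0.098,0],"dr":[0,0,0]},{"grip":1,"xyz":[-0.09,0.126,0],"dr":[0,0,0]},{"grip":1,"xyz":[-0.11,0.154,0],"dr":[0,0,0]},{"grip":1,"xyz":[-0.13,0.182,0],"dr":[0,0,0]},{"grip":1,"xyz":[-0.15,0.21,0],"dr":[0,0,0]},{"grip":1,"xyz":[-0.17,0.238,0],"dr":[0,0,0]},{"grip":1,"xyz":[-0.19,0.264,0],"dr":[0,0,0]},{"grip":1,"xyz":[-0.201,0.278,0],"dr":[0,0,0]},{"grip":1,"xyz":[-0.201,0.278,0],"dr":[0,0,0]}]'
python3 -m jog '[{"grip":1,"xyz":[0,0,0],"dr":[0,0,0]},{"grip":1,"xyz":[0,0,0],"dr":[0,0,0]},{"grip":1,"xyz":[0,0,0],"dr":[0,0,0]}]'
python3 - <<'E'
from h import *
im,p=snap("wrist","w4");print(p)
u=proj("wrist",[[.4815,-.0545,.07]],p)[0];print(u)
s=ctrl.get_state();print(s["contact_force"],s["dq"].round(3))
x,y=int(u[0])-60,int(u[1])-50
print(x,y);cv2.imwrite("pics/c_w4.png",cv2.resize(im[y:y+100,x:x+120],None,fx=6,fy=6,interpolation=cv2.INTER_CUBIC))
E
```

```text
time: 5.05
eef_pos: [0.5175, -0.0932, 0.1801]
tcp_rot: [0.928, 0.374, -0.002, -0.0]
contact_force: [-0.0, -0.3, -3.2]
opening: 0.25
time: 5.3
eef_pos: [0.5175, -0.0887, 0.1809]
tcp_rot: [0.927, 0.376, -0.001, -0.001]
contact_force: [-0.1, -0.7, -2.4]
opening: 0.248
([0.5174559856504581, -0.08867593734715269, 0.18088416307132238], [0.9265723898827603, 0.3761137471004786, -0.0012182555285785326, -0.0007559116709265587])
[247.76988294 136.76284022]
[ 0.19309128  0.26252668 -1.63532093] [ 0.002 -0.005 -0.005 -0.003 -0.001 -0.001]
187 86
```

View pics/w4.png

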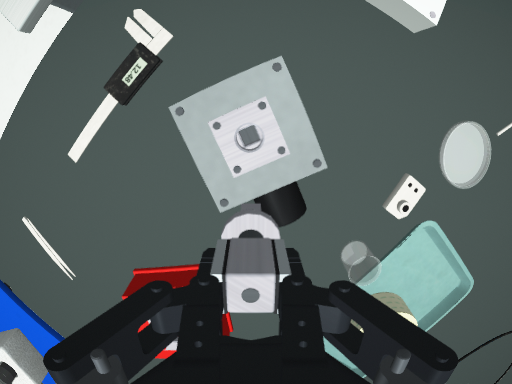

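View pics/c_w4.png

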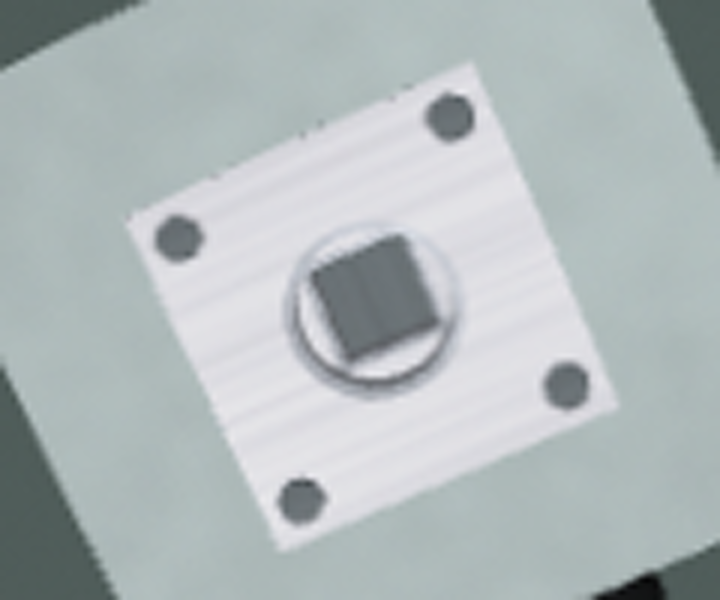

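The mouth is centred at crop (374,310). The four bolt holes average to the same point. A square coupling hole is visible and gives a hint of its angle. Next I measure the held spindle in the same image.

Run:
```python
from h import *
im,p=load("w4")
c=np.array([[374.5,310.5],[450,117],[567,386],[302,501],[179,238]]); uv=(c+.5)/6-.5+[187,86]
P=onplane("wrist",uv,.07,p); print("mouth",P.round(4).tolist())
q=np.array([[311,272],[404,236],[440,322],[348,360]]); Q=onplane("wrist",(q+.5)/6-.5+[187,86],.055,p)
print(Q.mean(0)); 
for i in range(4):
    d=Q[(i+1)%4]-Q[i]; print(np.linalg.norm(d),np.degrees(np.arctan2(d[1],d[0]))%90)
cv2.imwrite("pics/c_w4b.png",cv2.resize(im[195:325,195:305],None,fx=6,fy=6,interpolation=cv2.INTER_CUBIC)[:600])
im,p=load("w3")
cv2.imwrite("pics/c_w3b.png",cv2.resize(im[190:260,205:295],None,fx=8,fy=8,interpolation=cv2.INTER_CUBIC))
```

```text
mouth [[0.4826, -0.0541, 0.07], [0.4709, -0.0269, 0.07], [0.51, -0.0425, 0.07], [0.4945, -0.0815, 0.07], [0.4553, -0.0658, 0.07]]
[ 0.48256488 -0.05394448  0.055     ]
0.014983239549766592 65.5110970639006
0.014173070599260627 66.89799393800756
0.015090802262508014 67.027884323844
0.014570359080281547 66.45790729643497
```

View pics/c_w4b.png

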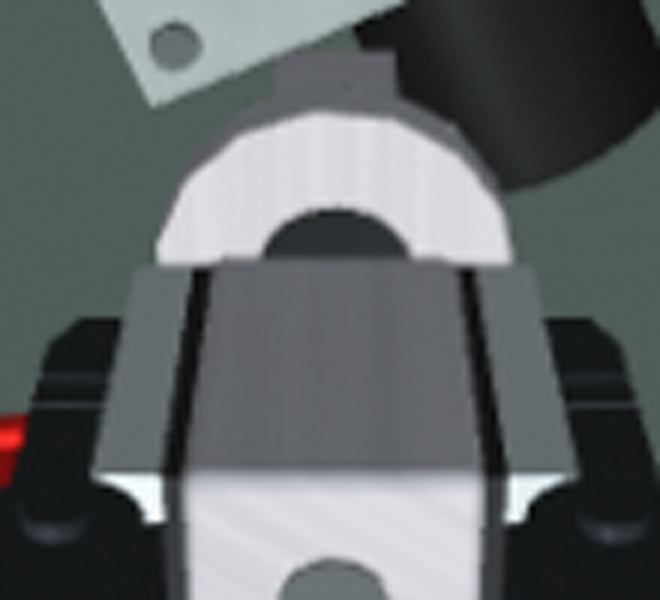

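View pics/c_w3b.png

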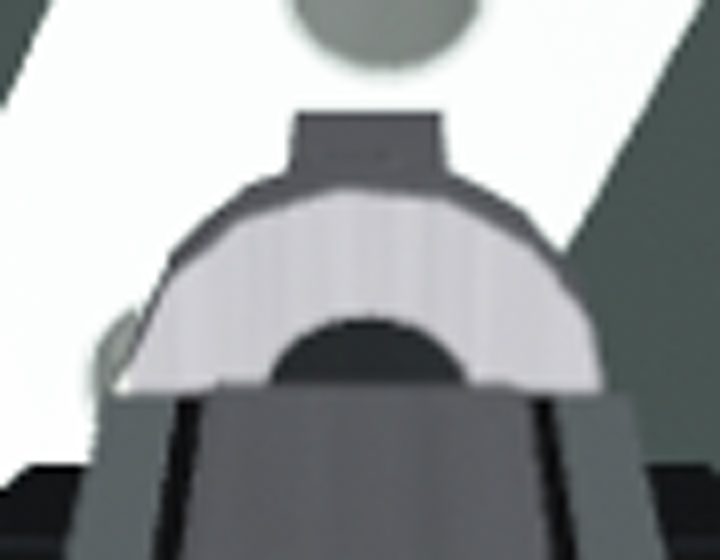

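Run:
```python
from h import *
pose=([0,0,0],[0,0,0,1.])   # tool frame
uv=np.array([[205+(296.5)/8-.5,190+112.5/8-.5],[205+441.5/8-.5,190+112.5/8-.5]])
print("tip",onplane("wrist",uv,.062,pose))
uv=np.array([[195+280.5/6-.5,195+54/6-.5],[195+397.5/6-.5,195+54/6-.5]])
print("tip4",onplane("wrist",uv,.062,pose))
# head dot centre, head top z = .062-.1
im,p=load("w4"); 
cv2.imwrite("pics/c_w4h.png",cv2.resize(im[255:325,205:295],None,fx=8,fy=8,interpolation=cv2.INTER_CUBIC))
for uv in ([[250.5,295.5]],): print("dot",onplane("wrist",uv,-.038,pose))
# mouth in tool frame
R=Rn.from_quat(p[1]); print("mouth tool",R.inv().apply(np.array([.4826,-.0541,.07])-p[0]))
```

```text
tip [[-0.00599245 -0.00647994  0.062     ]
 [ 0.00726849 -0.00648754  0.062     ]]
tip4 [[-0.00622076 -0.00652828  0.062     ]
 [ 0.0080459  -0.00653611  0.062     ]]
dot [[ 0.00046594  0.00011033 -0.038     ]]
mouth tool [-0.00070778 -0.04883095  0.11099897]
```

View pics/c_w4h.png

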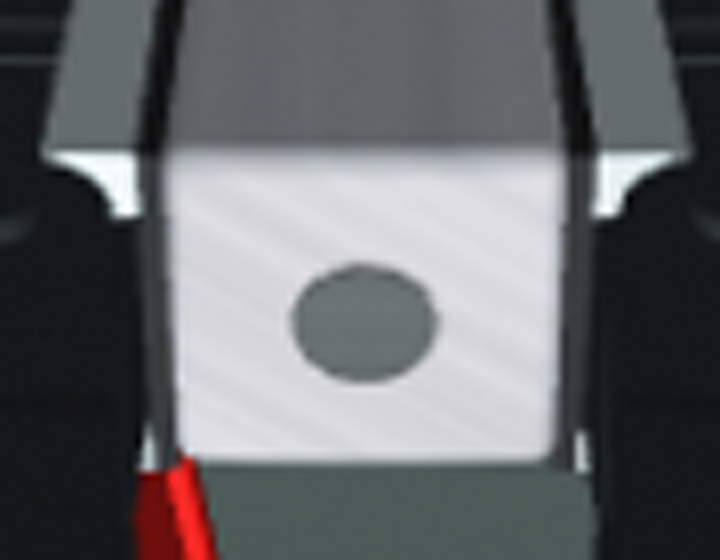

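Run:
```python
from h import *
a=np.radians(44.2);x=np.array([np.cos(a),np.sin(a)]);y=np.array([np.sin(a),-np.cos(a)])
m=np.array([.4826,-.0541])-.0006*x-.0002*y
print(m,goal([*m,.150],a))
```

```text
[ 0.48203042 -0.05437492] (array([-0.0015727, -0.0493167,  0.0312702]), array([-1.73774092e-03,  1.52812713e-03,  5.63052499e-05]))
```

```bash
python3 -m jog '[{"grip":1,"xyz":[-0.0016,-0.015,0],"dr":[-0.0017,0.0015,0]},{"grip":1,"xyz":[-0.0016,-0.03,0],"dr":[-0.0017,0.0015,0]},{"grip":1,"xyz":[-0.0016,-0.0493,0.005],"dr":[-0.0017,0.0015,0]},{"grip":1,"xyz":[-0.0016,-0.0493,0.016],"dr":[-0.0017,0.0015,0]},{"grip":1,"xyz":[-0.0016,-0.0493,0.026],"dr":[-0.0017,0.0015,0]},{"grip":1,"xyz":[-0.0016,-0.0493,0.0313],"dr":[-0.0017,0.0015,0]},{"grip":1,"xyz":[-0.0016,-0.0493,0.0313],"dr":[-0.0017,0.0015,0]},{"grip":1,"xyz":[-0.0016,-0.0493,0.0313],"dr":[-0.0017,0.0015,0]},{"grip":1,"xyz":[-0.0016,-0.0493,0.0313],"dr":[-0.0017,0.0015,0]},{"grip":1,"xyz":[-0.0016,-0.0493,0.0313],"dr":[-0.0017,0.0015,0]}]'
python3 - <<'E'
from h import *
im,p=snap("wrist","w5");print(goal([.48203,-.05437,.150],np.radians(44.2)), ctrl.get_state()["contact_force"])
cv2.imwrite("pics/c_w5.png",cv2.resize(im[160:260,200:300],None,fx=6,fy=6,interpolation=cv2.INTER_CUBIC))
E
```

```text
time: 6.18
eef_pos: [0.4832, -0.056, 0.1511]
tcp_rot: [0.927, 0.375, 0.001, 0.001]
contact_force: [1.1, -0.6, -2.1]
opening: 0.254
(array([ 0.00034847, -0.00192424,  0.00111541]), array([ 0.00225398, -0.00082344, -0.00173683])) [ 0.08041398  0.23340461 -2.50371956]
```

View pics/c_w5.png

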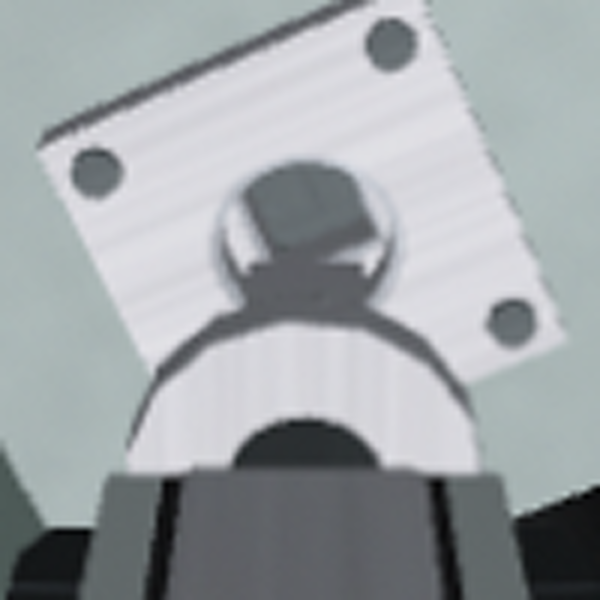

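Run:
```python
from h import *
pose=([0,0,0],[0,0,0,1.])
f=lambda c:(np.array(c)+.5)/6-.5+[200,160]
for zt in (.079,.081):print("bolts", onplane("wrist",f([[96,172],[512,321],[390,45]]),zt,pose), onplane("wrist",f([[96,172],[512,321]]),zt,pose).mean(0))
print(onplane("wrist",f([[248,265],[366,265]]),.062,pose))
for i in range(6):
    ctrl.read_camera("top"); s=ctrl.get_state(); print(s["time"],s["eef_pos"].round(4),s["contact_force"].round(2))
```

```text
bolts [[-0.02675758 -0.01303608  0.079     ]
 [ 0.02828905  0.00781606  0.079     ]
 [ 0.01129755 -0.0299423   0.079     ]] [ 0.00076573 -0.00261001  0.079     ]
bolts [[-0.02700176 -0.01242888  0.081     ]
 [ 0.02854174  0.00861148  0.081     ]
 [ 0.01139687 -0.0294877   0.081     ]] [ 0.00076999 -0.0019087   0.081     ]
[[-0.00646614 -0.00633549  0.062     ]
 [ 0.00792655 -0.00634356  0.062     ]]
6.2833 [ 0.483  -0.0559  0.1511] [ 0.49 -0.29 -2.48]
6.3333 [ 0.4829 -0.0559  0.151 ] [ 0.37  0.19 -1.58]
6.3833 [ 0.4828 -0.0558  0.1509] [ 0.65 -0.53 -2.57]
6.4333 [ 0.4827 -0.0558  0.1508] [-0.03 -0.43 -2.71]
6.4833 [ 0.4827 -0.0557  0.1508] [-0.65  0.26 -2.64]
6.5333 [ 0.4826 -0.0557  0.1507] [-0.81  1.36 -2.23]
```

```bash
python3 -m jog '[{"grip":1,"xyz":[0,-0.0010,0],"dr":[0,0,0]},{"grip":1,"xyz":[0,-0.0010,0],"dr":[0,0,0]},{"grip":1,"xyz":[0,-0.0010,0],"dr":[0,0,0]},{"grip":1,"xyz":[0,-0.0010,0],"dr":[0,0,0]},{"grip":1,"xyz":[0,-0.0010,0],"dr":[0,0,0]},{"grip":1,"xyz":[0,-0.0010,0],"dr":[0,0,0]},{"grip":1,"xyz":[0,-0.0010,0],"dr":[0,0,0]},{"grip":1,"xyz":[0,-0.0010,0],"dr":[0,0,0]}]'
python3 - <<'E'
from h import *
im,p=snap("wrist","w6");print(p,goal([.48203,-.05437,.150],np.radians(44.2)), ctrl.get_state()["contact_force"])
cv2.imwrite("pics/c_w6.png",cv2.resize(im[160:260,200:300],None,fx=6,fy=6,interpolation=cv2.INTER_CUBIC))
E
```

```text
time: 7.2
eef_pos: [0.4818, -0.0549, 0.1506]
tcp_rot: [0.927, 0.376, 0.0, 0.001]
contact_force: [-0.3, 0.5, -2.0]
opening: 0.253
([0.48184815788913404, -0.05489023555499318, 0.15056568160716685], [0.9268026134997446, 0.3755481947265355, 0.0004290206262903551, 0.0005338435966929029]) (array([ 0.00051992, -0.00023886,  0.00053819]), array([ 0.00127792, -0.0003065 , -0.00144493])) [ 0.01199957 -0.11001541 -2.11262642]
```

View pics/c_w6.png

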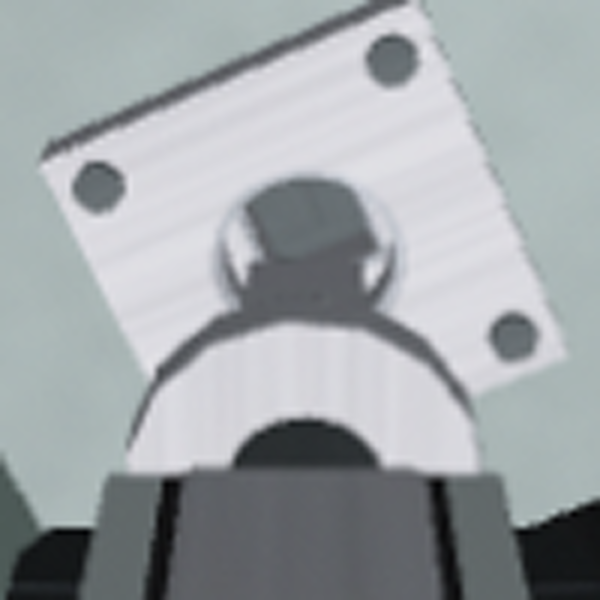

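Run:
```python
from h import *
im,p=load("w6")
f=lambda c:(np.array(c)+.5)/6-.5+[200,160]
B=onplane("wrist",f([[98.5,187],[513,335.5]]),.07,p); print(B,B.mean(0))
R=Rn.from_quat(p[1])
print("mouth in tool",R.inv().apply(B.mean(0)-p[0]))
for c in ([98.5,187],[513,335.5],[392,60]): 
    g=cv2.cvtColor(im,cv2.COLOR_BGR2GRAY)
    u=f([c])[0].round().astype(int); w=g[u[1]-6:u[1]+7,u[0]-6:u[0]+7].astype(float); k=np.clip(190-w,0,80)*(w<190); yy,xx=np.mgrid[-6:7,-6:7]
    k*= (xx**2+yy**2<=36); print(u+[ (k*xx).sum()/k.sum(),(k*yy).sum()/k.sum()],f([c])[0])
```

```text
[[ 0.45547449 -0.06597913  0.07      ]
 [ 0.50991656 -0.04254095  0.07      ]] [ 0.48269553 -0.05426004  0.07      ]
mouth in tool [1.01527459e-03 3.17495996e-05 8.05661991e-02]
[215.92416629 190.57948835] [216.   190.75]
[285.09476059 215.65455001] [285.08333333 215.5       ]
[264.85370741 169.48608328] [264.91666667 169.58333333]
```

```bash
python3 -m jog '[{"grip":1,"xyz":[0.0003,-0.0001,0.004],"dr":[0.001,0,0]},{"grip":1,"xyz":[0.0003,-0.0001,0.008],"dr":[0.001,0,0]},{"grip":1,"xyz":[0.0003,-0.0001,0.012],"dr":[0.001,0,0]},{"grip":1,"xyz":[0.0003,-0.0001,0.016],"dr":[0.001,0,0]},{"grip":1,"xyz":[0.0003,-0.0001,0.020],"dr":[0.001,0,0]},{"grip":1,"xyz":[0.0003,-0.0001,0.023],"dr":[0.001,0,0]},{"grip":1,"xyz":[0.0003,-0.0001,0.026],"dr":[0.001,0,0]},{"grip":1,"xyz":[0.0003,-0.0001,0.028],"dr":[0.001,0,0]},{"grip":1,"xyz":[0.0003,-0.0001,0.028],"dr":[0.001,0,0]},{"grip":1,"xyz":[0.0003,-0.0001,0.028],"dr":[0.001,0,0]}]'
python3 - <<'E'
from h import *
s=ctrl.get_state();print(s["contact_force"],s["wrist_torque"]);print(goal([.48203,-.05437,.115],np.radians(44.2)))
im,p=snap("wrist","w7")
cv2.imwrite("pics/c_w7.png",cv2.resize(im[160:260,200:300],None,fx=6,fy=6,interpolation=cv2.INTER_CUBIC))
E
```

```text
time: 8.08
eef_pos: [0.482, -0.0546, 0.1225]
tcp_rot: [0.927, 0.376, 0.0, -0.0]
contact_force: [0.4, -0.5, -1.5]
opening: 0.249
[ 0.4158927  -0.53792952 -1.4801474 ] [-0.01785551 -0.02033327  0.0103216 ]
(array([ 0.00019588, -0.00014824,  0.0074606 ]), array([ 0.00010224, -0.00026916, -0.00140697]))
```

View pics/c_w7.png

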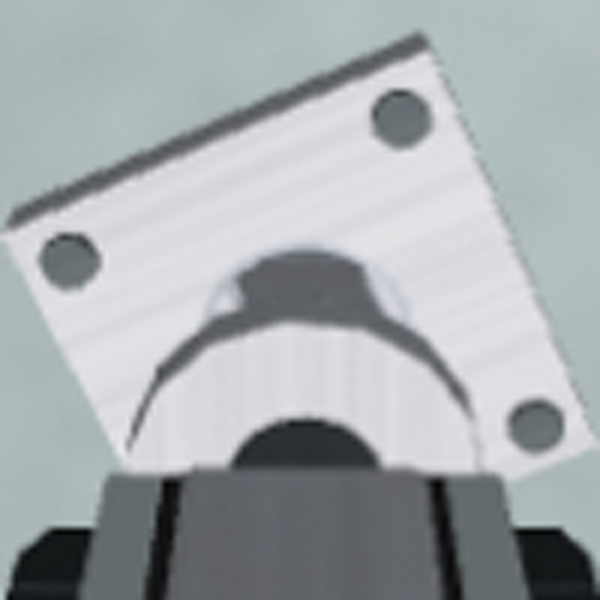

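The foot is in the mouth with even gaps left and right. I go down by small steps, reading the force.

```bash
python3 -m jog '[{"grip":1,"xyz":[0.0001,-0.0001,0.0015],"dr":[0,0,0]},{"grip":1,"xyz":[0.0001,-0.0001,0.003],"dr":[0,0,0]},{"grip":1,"xyz":[0.0001,-0.0001,0.0045],"dr":[0,0,0]},{"grip":1,"xyz":[0.0001,-0.0001,0.0055],"dr":[0,0,0]},{"grip":1,"xyz":[0.0001,-0.0001,0.0065],"dr":[0,0,0]},{"grip":1,"xyz":[0.0001,-0.0001,0.0065],"dr":[0,0,0]}]'
```

```text
time: 8.63
eef_pos: [0.4822, -0.0546, 0.1165]
tcp_rot: [0.927, 0.376, 0.0, 0.0]
contact_force: [-0.9, 0.4, 1.3]
opening: 0.252
```

```bash
python3 -m jog '[{"grip":1,"xyz":[0,0,0.0007],"dr":[0,0,0]},{"grip":1,"xyz":[0,0,0.0015],"dr":[0,0,0]},{"grip":1,"xyz":[0,0,0.0015],"dr":[0,0,0]}]'
```

```text
time: 8.88
eef_pos: [0.4822, -0.0546, 0.1149]
tcp_rot: [0.927, 0.376, 0.0, 0.0]
contact_force: [-1.4, -0.8, 2.6]
opening: 0.25
```

```bash
python3 -m jog '[{"grip":1,"xyz":[0,0,0.001],"dr":[0,0,0]},{"grip":1,"xyz":[0,0,0.002],"dr":[0,0,0]},{"grip":1,"xyz":[0,0,0.002],"dr":[0,0,0]},{"grip":1,"xyz":[0,0,0.002],"dr":[0,0,0]}]'
```

```text
time: 9.22
eef_pos: [0.4822, -0.0545, 0.1127]
tcp_rot: [0.927, 0.376, 0.0, 0.0]
contact_force: [-2.4, -0.0, 3.0]
opening: 0.247
```

```bash
python3 -m jog '[{"grip":1,"xyz":[0,0,0],"dr":[0,0,-0.025]},{"grip":1,"xyz":[0,0,0],"dr":[0,0,-0.05]},{"grip":1,"xyz":[0,0,0],"dr":[0,0,-0.075]},{"grip":1,"xyz":[0,0,0],"dr":[0,0,-0.1]}]'
```

```text
time: 9.55
eef_pos: [0.4825, -0.0546, 0.1128]
tcp_rot: [0.906, 0.422, 0.001, 0.001]
contact_force: [0.2, -0.6, 2.8]
opening: 0.254
```

```bash
python3 -m jog '[{"grip":1,"xyz":[0,0,0],"dr":[0,0,-0.025]},{"grip":1,"xyz":[0,0,0],"dr":[0,0,-0.05]},{"grip":1,"xyz":[0,0,0],"dr":[0,0,-0.07]}]'; python3 -c "
from h import *
s=ctrl.get_state();print(s['wrist_torque'])"
```

```text
time: 9.8
eef_pos: [0.4826, -0.0548, 0.1129]
tcp_rot: [0.891, 0.454, 0.001, 0.001]
contact_force: [0.7, -0.4, 2.4]
opening: 0.248
[-0.14839567 -0.06426686 -0.00207951]
```

```bash
python3 -m jog '[{"grip":1,"xyz":[-0.0001,-0.0002,0],"dr":[0,0,-0.02]},{"grip":1,"xyz":[-0.0001,-0.0002,0],"dr":[0,0,-0.04]},{"grip":1,"xyz":[-0.0001,-0.0002,0],"dr":[0,0,-0.04]}]'
```

```text
time: 10.05
eef_pos: [0.4821, -0.0546, 0.1125]
tcp_rot: [0.882, 0.471, 0.001, 0.0]
contact_force: [0.7, 0.4, 1.2]
opening: 0.247
```

```bash
python3 -m jog '[{"grip":1,"xyz":[0,0,0],"dr":[0,0,-0.02]},{"grip":1,"xyz":[0,0,0],"dr":[0,0,-0.04]}]'
```

```text
time: 10.22
eef_pos: [0.4819, -0.0545, 0.1122]
tcp_rot: [0.872, 0.489, 0.0, 0.0]
contact_force: [2.6, -0.3, -1.5]
opening: 0.25
```

```bash
python3 -m jog '[{"grip":1,"xyz":[0,0,0],"dr":[0,0,0]}]'; python3 -c "
from h import *
s=ctrl.get_state();print(s['wrist_torque'],s['contact_force'])"
```

```text
time: 10.3
eef_pos: [0.4819, -0.0545, 0.1122]
tcp_rot: [0.872, 0.489, 0.0, 0.0]
contact_force: [2.0, -1.1, -0.9]
opening: 0.251
[-0.15045965 -0.47932414 -0.03257215] [ 1.95218527 -1.07360415 -0.93263771]
```

```bash
python3 -m jog '[{"grip":1,"xyz":[0.0001,0.0002,0.0005],"dr":[0,0,0]},{"grip":1,"xyz":[0.0001,0.0002,0.001],"dr":[0,0,0]},{"grip":1,"xyz":[0.0001,0.0002,0.001],"dr":[0,0,0]}]'; python3 -c "
from h import *
s=ctrl.get_state();print(s['wrist_torque'],s['contact_force'])"
```

```text
time: 10.55
eef_pos: [0.482, -0.0545, 0.1113]
tcp_rot: [0.873, 0.488, 0.0, 0.0]
contact_force: [2.2, -1.0, -0.6]
opening: 0.249
[-0.23273263 -0.47667118 -0.02515764] [ 2.21986261 -1.00968701 -0.58790177]
```

```bash
python3 -m jog '[{"grip":1,"xyz":[0.0001,0.0003,0.001],"dr":[0,0,0]},{"grip":1,"xyz":[0.0001,0.0003,0.002],"dr":[0,0,0]},{"grip":1,"xyz":[0.0001,0.0003,0.003],"dr":[0,0,0]},{"grip":1,"xyz":[0.0001,0.0003,0.003],"dr":[0,0,0]}]'; python3 -c "
from h import *
s=ctrl.get_state();print(s['wrist_torque'],s['contact_force'])"
```

```text
time: 10.88
eef_pos: [0.4822, -0.0545, 0.1083]
tcp_rot: [0.873, 0.488, 0.0, -0.0]
contact_force: [1.0, -1.5, -1.6]
opening: 0.251
[-0.20872727 -0.34433467  0.0589818 ] [ 1.02190109 -1.53082709 -1.56456527]
```

```bash
python3 -m jog '[{"grip":1,"xyz":[-0.0001,0.0002,0.0015],"dr":[0,0,0]},{"grip":1,"xyz":[-0.0001,0.0002,0.003],"dr":[0,0,0]},{"grip":1,"xyz":[-0.0001,0.0002,0.005],"dr":[0,0,0]},{"grip":1,"xyz":[-0.0001,0.0002,0.007],"dr":[0,0,0]},{"grip":1,"xyz":[-0.0001,0.0002,0.007],"dr":[0,0,0]}]'; python3 -c "
from h import *
s=ctrl.get_state();print(s['wrist_torque'],s['contact_force'])"
```

```text
time: 11.3
eef_pos: [0.4823, -0.0546, 0.1011]
tcp_rot: [0.873, 0.488, 0.0, -0.0]
contact_force: [0.9, -0.5, -0.6]
opening: 0.251
[-0.05384974 -0.14247857  0.03240831] [ 0.93291902 -0.45090139 -0.63972319]
```

```bash
python3 -m jog '[{"grip":1,"xyz":[0,0.0001,0.0015],"dr":[0,0,0]},{"grip":1,"xyz":[0,0.0001,0.003],"dr":[0,0,0]},{"grip":1,"xyz":[0,0.0001,0.0045],"dr":[0,0,0]},{"grip":1,"xyz":[0,0.0001,0.006],"dr":[0,0,0]},{"grip":1,"xyz":[0,0.0001,0.007],"dr":[0,0,0]},{"grip":1,"xyz":[0,0.0001,0.007],"dr":[0,0,0]}]'; python3 -c "
from h import *
s=ctrl.get_state();print(s['wrist_torque'],s['contact_force'])"
```

```text
time: 11.8
eef_pos: [0.4824, -0.0547, 0.0942]
tcp_rot: [0.873, 0.488, 0.0, -0.0]
contact_force: [0.1, -0.9, 1.1]
opening: 0.253
[0.1014138  0.00642499 0.01709715] [ 0.12174322 -0.93091065  1.13276637]
```

```bash
python3 -m jog '[{"grip":1,"xyz":[0,0,0.0005],"dr":[0,0,0]},{"grip":1,"xyz":[0,0,0.0005],"dr":[0,0,0]}]'; python3 -m jog '[{"grip":1,"xyz":[0,0,0.0005],"dr":[0,0,0]},{"grip":1,"xyz":[0,0,0.0005],"dr":[0,0,0]}]'
```

```text
time: 11.97
eef_pos: [0.4824, -0.0547, 0.0939]
tcp_rot: [0.873, 0.488, 0.0, -0.0]
contact_force: [0.6, 0.4, 1.6]
opening: 0.25
time: 12.13
eef_pos: [0.4824, -0.0547, 0.0934]
tcp_rot: [0.873, 0.488, 0.0, -0.0]
contact_force: [-0.6, 0.6, 0.5]
opening: 0.249
```

```bash
python3 -m jog '[{"grip":1,"xyz":[0,0,0.0005],"dr":[0,0,0]},{"grip":1,"xyz":[0,0,0.0005],"dr":[0,0,0]}]'; python3 -m jog '[{"grip":1,"xyz":[0,0,0.0004],"dr":[0,0,0]},{"grip":1,"xyz":[0,0,0.0004],"dr":[0,0,0]}]'
```

```text
time: 12.3
eef_pos: [0.4824, -0.0547, 0.0929]
tcp_rot: [0.873, 0.488, 0.0, -0.0]
contact_force: [-0.2, -0.3, 1.4]
opening: 0.246
time: 12.47
eef_pos: [0.4824, -0.0547, 0.0926]
tcp_rot: [0.873, 0.488, 0.0, -0.0]
contact_force: [-0.1, 1.2, 1.3]
opening: 0.25
```

```bash
python3 -m jog '[{"grip":1,"xyz":[0,0,0.0003],"dr":[0,0,0]},{"grip":1,"xyz":[0,0,0.0003],"dr":[0,0,0]},{"grip":1,"xyz":[0,0,0.0003],"dr":[0,0,0]}]'; python3 -m jog '[{"grip":1,"xyz":[0,0,0.0003],"dr":[0,0,0]},{"grip":1,"xyz":[0,0,0.0003],"dr":[0,0,0]},{"grip":1,"xyz":[0,0,0.0003],"dr":[0,0,0]}]'
python3 - <<'E'
from h import *
im,p=snap("wrist","w8")
cv2.imwrite("pics/c_w8.png",cv2.resize(im[170:270,190:310],None,fx=6,fy=6,interpolation=cv2.INTER_CUBIC))
print(ctrl.get_state()["contact_force"])
E
```

```text
time: 12.72
eef_pos: [0.4825, -0.0547, 0.0923]
tcp_rot: [0.873, 0.488, 0.0, -0.0]
contact_force: [-1.0, -0.0, 1.0]
opening: 0.248
time: 12.97
eef_pos: [0.4825, -0.0547, 0.0923]
tcp_rot: [0.873, 0.488, 0.0, -0.0]
contact_force: [-2.1, 0.9, 2.8]
opening: 0.248
[-1.71310881  1.79444508  4.21893032]
```

View pics/c_w8.png

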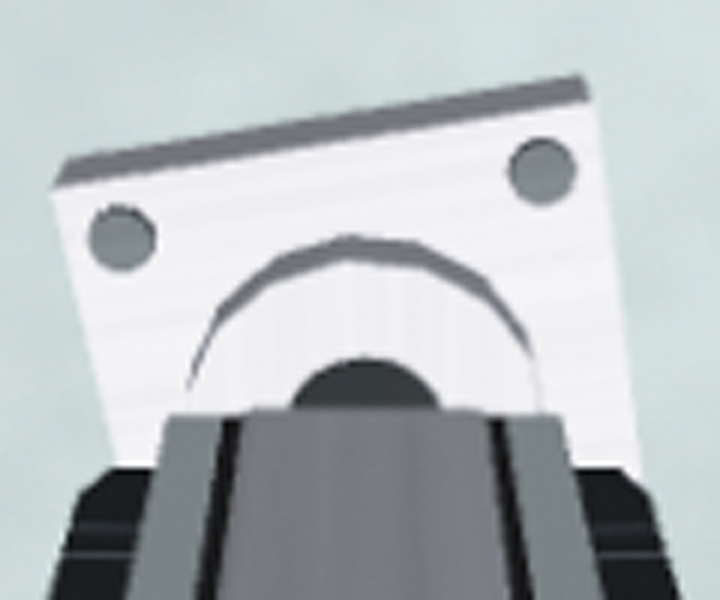

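The arm stopped at 0.0923, the expected home height, and the force rose. The collar lies on the bush with no gap visible. I release.

```bash
python3 -m jog '[{"grip":1,"xyz":[0,0,-0.0002],"dr":[0,0,0]},{"grip":0.72,"xyz":[0,0,-0.0002],"dr":[0,0,0]},{"grip":0.65,"xyz":[0,0,-0.0002],"dr":[0,0,0]},{"grip":0.5,"xyz":[0,0,-0.0002],"dr":[0,0,0]},{"grip":0.3,"xyz":[0,0,-0.0002],"dr":[0,0,0]},{"grip":0.1,"xyz":[0,0,-0.0002],"dr":[0,0,0]},{"grip":0.1,"xyz":[0,0,-0.0002],"dr":[0,0,0]},{"grip":0.1,"xyz":[0,0,-0.0002],"dr":[0,0,0]}]'
python3 -m jog '[{"grip":0.1,"xyz":[0,0,-0.015],"dr":[0,0,0]},{"grip":0.1,"xyz":[0,0,-0.035],"dr":[0,0,0]},{"grip":0.1,"xyz":[0,0,-0.06],"dr":[0,0,0]},{"grip":0.1,"xyz":[0,0,-0.085],"dr":[0,0,0]},{"grip":0.1,"xyz":[0,0,-0.1],"dr":[0,0,0]},{"grip":0.1,"xyz":[0,0,-0.1],"dr":[0,0,0]},{"grip":0.1,"xyz":[0,0,-0.1],"dr":[0,0,0]},{"grip":0.1,"xyz":[0,0,-0.1],"dr":[0,0,0]}]'
python3 - <<'E'
from h import *
im,p=snap("wrist","w9"); si,_=snap("side","s9"); to,_=snap("top","t9")
a=cv2.resize(im[130:270,170:330],(480,420),interpolation=cv2.INTER_CUBIC)
b=cv2.resize(si[185:255,200:280],(320,280),interpolation=cv2.INTER_CUBIC)
c=np.zeros((420,800,3),np.uint8);c[:,:480]=a;c[:280,480:]=b
cv2.imwrite("pics/c9.png",c);print(ctrl.get_state()["contact_force"])
print(proj("wrist",[[.4826,-.0541,.07],[.4826,-.0541,.13]],p), proj("side",[[.4826,-.0541,.07],[.4826,-.0541,.13]]))
E
```

```text
time: 13.68
eef_pos: [0.4826, -0.0548, 0.0922]
tcp_rot: [0.873, 0.488, 0.0, 0.0]
contact_force: [-0.9, -0.7, 0.4]
opening: 0.901
time: 14.35
eef_pos: [0.4817, -0.0545, 0.1908]
tcp_rot: [0.873, 0.488, -0.001, -0.001]
contact_force: [-0.5, 0.4, -0.1]
opening: 0.9
[-0.21009912 -0.46316435 -0.08066916]
[[250.81856946 189.27283823]
 [250.99174501 213.11259889]] [[235.22319816 213.30684379]
 [234.3074543  191.74077583]]
```

View pics/c9.png

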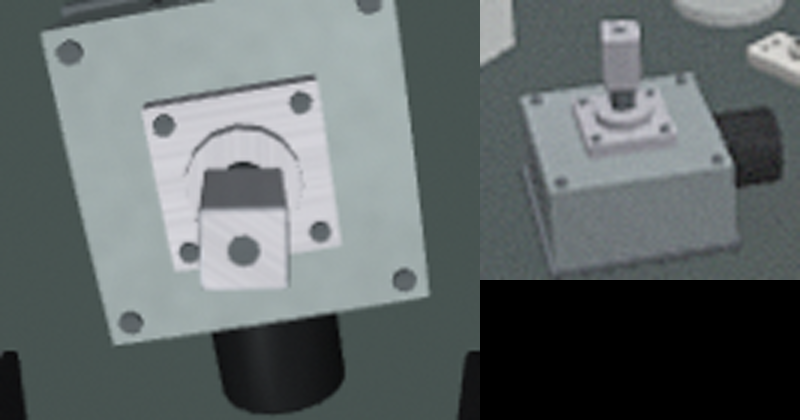

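View pics/t9.png

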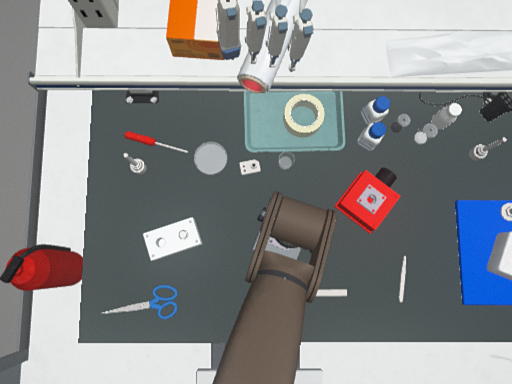

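The head's dot is at wrist pixel (251.0,213.3). A fully seated spindle, with its top at z = 0.130, would put it at (251.0,213.1). The collar is flat on the bush, and the vial, adapter, dish, part and beaker have not moved in the top view. I hand the job in.

```bash
python3 -c "
from plant import ctrl
print(ctrl.sign_off())"
```

```text
the job is handed in; nothing more can be done
None
```

The spindle is in the grey drive with its collar on the bush, the gripper has let go and backed off, and I handed the job in at about 14.5 s.

- **Finding the angle:** I set the foot on the coupling with about 5 N of push and turned it slowly. The push fell away after about 14° and I stopped turning. It then took 1 mm more at about 1.5 N, where a foot still on the plate would have met about 7 N.
- **Camera hint:** Before lowering, I could see the coupling hole in the wrist picture at about 22° from the foot, and used that to choose which way to turn. I found the fit itself by force. The drop came about 8° short of that angle, at the edge of the 7° window, with a side force of about 2 N that eased after sub-millimetre corrections.
- **Sliding home:** There was about 3 N of friction on the way down. At the stop, the TCP was at 0.0923 m, against about 0.092 m expected. The highest push in any reading was about 6.5 N; I read the force only between moves.
- **Last checks:** After release, the head's centre dot was within 0.3 pixel of where a fully seated spindle would put it. The collar looks flat on the bush in the wrist and side pictures, and the bystanders look unmoved in the top view. Nothing I checked failed.

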